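# Stack the colour-coded dowels in the cradle caddy

### The arm

A 6-joint arm with a two-finger parallel gripper is mounted at the origin on the work surface. World frame = base frame: x ahead of the robot, y to its left, z up, the work surface at z = 0. Lengths are in m, angles in rad, forces in N, time in s.
With the tool pointing down it reaches from about 0.35 to 0.975 m from the base axis. Payload 17.4 kg.
Tool frame: the origin (TCP) lies at the very end of the fingers, on their centre line; the grasp point (between the pads) lies behind it (bot.hold_point_z is the z of the grasp point in the tool frame, in m); z points along the fingers, y is the line along which they close (so a half turn about z gives the same grasp; the last joint's range is limited). The gripper opens to 85 mm and grips with 20 to 120 N. Pads are 22 mm wide; open, the fingers measure 114 mm over their backs; the gripper's body (76 mm by 85 mm) begins 54 mm behind the grasp point. The pads swing forward as they close: fully open they stand 13 mm farther back than shut.
Start: joints at [1.276, 0.116, 1.442, -0, 1.584, -0.038], TCP at [0.171, 0.653, 0.231] pointing down, gripper open.
Joint ranges: [-2.83, 2.83], [-0.83, 2.19], [0.07, 2.5], [-1.14, 4.28], [0.01, 3], [-2.97, 2.97]. Speed limits (rad/s): [1.89, 1.89, 2.22, 3.14, 3.14, 3.14].

### API

Orientations are given as a 3x3 rotation matrix whose columns are the frame's x, y, z axes.
In Python, from cell import readout, imaging, ticket, bot gives the robot as it stands. The module is installed in compiled form; this text tells all that it offers.
- The arm moves only by the tool step_arm, never from a script. Its argument "targets" is a list of rows, each an object with "xyz": the shift along the tool's x, y, z in cm, a list of three; "twist": the turn about the tool's z in rad. In form: [{"xyz": [dx, dy, dz], "twist": twist}, ...]. A call has 1 to 5 rows; each row shifts and turns the commanded pose from where the row before left it, along the tool's axes as they then stand; what a row does not reach is not made up. A row lasts 1/8 s, in which the tool goes at most 62.5 mm and 10.7 degrees, less where a joint would pass 70% of its speed; a pose out of reach is approached as far as the arm can. A call is refused whole if a number of a shift passes 6.25 or a number of a turn 0.188, either way. A call with a gripper value outside its range is refused whole. "fingers" is the opening, from 0 (shut) to 1 (fully open), set as the call begins (left out, the last holds). The fingers move at their own pace and stop on an object; "grip_force" is the grip in N (left out, the last holds). Time passes only in rows, so rows that do not move let the fingers close. It gives the time, the measured TCP pose, the force, the opening and the grip force at its end, in the units of the state.
- readout.get_state(): the state, without advancing time (a new reading comes with each control period).
- imaging.capture(name): name is "scene" or "top" or "wrist"; returns a dict with "pixels" (420x560x3 uint8, red, green, blue), "intrinsics" (3x3 intrinsics, pixels), "k1" (the pictures are not rectified: a ray, as slopes to the right and down, at radius r is drawn at 1 + k1 r^2 times it, then the intrinsics apply), "origin" and "rotation" of the camera in the world; the wrist camera has in their place "hand_eye" (4x4, takes a point from camera to tool coordinates, whose origin is the TCP and whose axes are the flange's). Camera axes: x right, y down, z forward; pixel columns grow to the right and rows downward; lengths in m; the calibration is good to about 2 mm. A picture is of the moment at which its call begins: read the wrist's pose just before it. There is no depth.
- ticket.hand_in(): hands the job in; it is judged then, once.
The state is a dict: "t": time; "q": joint angles; "joint_vel": joint speeds; "joint_efforts": joint torques, N m; "ee_pos": TCP position; "orientation": TCP orientation; "wrist_force": force on the tool from outside, world axes, zero at the start; "torque": the same for the moment, N m; "grip_width": finger opening in m; "grip_force": force on a finger pad.
Only numpy, scipy, OpenCV 4.12 (cv2) and the standard library are available. Lean on these libraries where they do the work, as an engineer would, in place of code of your own. Each camera call takes 0.05 s, during which the arm holds its last target. There are 200 camera calls.

### The job

Gather the three beech dowels with painted ends into the plywood caddy: lay the blue-ended one in the blue V-cradle and the green-ended one in the green V-cradle (either first), then stand the orange chock upright on the caddy floor between them, its V parallel to theirs, and last lay the yellow-ended dowel in the V on top of the chock, everything centred along the cradles. Leave the plain dowel, the steel tube, the tape measure and the brush where they lie.

Things in the scene. Friction and masses are not known exactly. Their poses are not given: they have to be found in the camera images.
- dowel_blue: Beech dowel with a 26 mm blue band at each end, 70 g; 30 mm diameter, 120 mm long, lying on the table; origin at its middle on its axis, x along its length (either way round)
- dowel_green: Beech dowel with a 26 mm green band at each end, 70 g; 30 mm diameter, 120 mm long, lying on the table; origin at its middle on its axis, x along its length (either way round)
- dowel_yellow: Beech dowel with a 26 mm yellow band at each end, 70 g; 30 mm diameter, 120 mm long, lying on the table; origin at its middle on its axis, x along its length (either way round)
- chock: Loose orange chock, 90 x 60 x 65 mm high, 140 g, upright; origin at the centre of its underside, x along its V, z up. Base slab 14 mm high; end blocks (x 25 to 45 mm either way) 60 mm wide to z = 40, then V-blocks 35 mm wide to z = 65; between them a spine 14 mm thick in y, z 14 to 48, to grip from above. Axis of a dowel in its V: z = 72 mm. Between the cradles it has 8 mm spare each side
- cradle_blue: Blue V-cradle fixed in the caddy: two 90-degree V-blocks, 20 mm long, 35 mm wide, 27 mm high, centred at x = +-38 mm; between them only a strip 3 mm high. Origin mid-cradle on the caddy floor, 8 mm above the table; x along the V, z up. Axis of a seated dowel: z = 34 mm. The green cradle is parallel, 110 mm away along y, on either side
- cradle_green: Green V-cradle fixed in the caddy: two 90-degree V-blocks, 20 mm long, 35 mm wide, 27 mm high, centred at x = +-38 mm; between them only a strip 3 mm high. Origin mid-cradle on the caddy floor, 8 mm above the table; x along the V, z up. Axis of a seated dowel: z = 34 mm. Plywood caddy: fixed tray 160 x 210 mm centred between the cradles, rim 18 mm above the table
- dowel_plain: Look-alike, not to be moved: bare beech dowel without painted ends; 30 mm diameter, 120 mm long, lying on the table; origin at its middle on its axis, x along its length (either way round)
- steel_tube: Look-alike, not to be moved: grey steel tube with dark open ends; 30 mm diameter, 120 mm long, lying on the table; origin at its middle on its axis, x along its length (either way round)
- tape_measure: Bystander, not to be moved: yellow tape measure with a black disc on top, 66 x 58 x 35 mm; origin at the centre of its underside
- brush: Bystander, not to be moved: bench brush lying bristles down, dark wood back and black bristles, 115 x 36 x 32 mm; origin at the centre of its underside, x along its length
Things that resemble listed ones, but are neither listed nor needed, are in the scene too. What is shaped like the dowel_blue but pink or red is not meant.

How it is judged:
On the way, in this order (a step that is already met when the one before it is completed fails the run):
1. the blue-ended dowel lies in the blue cradle and the green-ended dowel in the green cradle (x of dowel_blue in the frame of cradle_blue between -0.015 and 0.015 m and y of dowel_blue in the frame of cradle_blue between -0.006 and 0.006 m and z of dowel_blue in the frame of cradle_blue between 0.03 and 0.038 m and angle between the x axis of dowel_blue and the x axis of cradle_blue, either way round below 0.08 rad and x of dowel_green in the frame of cradle_green between -0.015 and 0.015 m and y of dowel_green in the frame of cradle_green between -0.006 and 0.006 m and z of dowel_green in the frame of cradle_green between 0.03 and 0.038 m and angle between the x axis of dowel_green and the x axis of cradle_green, either way round below 0.08 rad), for 0.2 s.
2. the chock stands between the two dowels (all of step 1 and x of chock in the frame of cradle_blue between -0.015 and 0.015 m and z of chock in the frame of cradle_blue between -0.004 and 0.004 m and horizontal distance between chock and cradle_blue between 0.042 and 0.069 m and horizontal distance between chock and cradle_green between 0.042 and 0.069 m and angle between the x axis of chock and the x axis of cradle_blue, either way round below 0.2 rad and angle between chock's own z axis and vertical below 0.08 rad), for 0.2 s.
3. the yellow-ended dowel lies in the V of the chock (all of step 2 and x of dowel_yellow in the frame of chock between -0.015 and 0.015 m and y of dowel_yellow in the frame of chock between -0.006 and 0.006 m and z of dowel_yellow in the frame of chock between 0.068 and 0.076 m and angle between the x axis of dowel_yellow and the x axis of chock, either way round below 0.08 rad), for 0.2 s.
At the end, for the whole second after the job is handed in: Blue- and green-ended dowels seated in their cradles, yellow-ended one in the chock's V (15 mm along, 6 mm across, 4 mm in height, 0.08 rad); chock flat on the caddy floor midway between the cradles (15 mm along, 13 mm across, 0.2 rad yaw, 0.08 rad tilt); all released and at rest (all of step 3 and linear speed of each of dowel_blue, dowel_green, chock, dowel_yellow below 0.02 m/s); the robot touches nothing.
It fails at once if the dowel plain is moved by more than 20 mm (distance of dowel_plain from where it was at the start of the episode above 0.02 m).
It fails at once if the steel tube is moved by more than 20 mm (distance of steel_tube from where it was at the start of the episode above 0.02 m).
It fails at once if the tape measure is moved by more than 20 mm (distance of tape_measure from where it was at the start of the episode above 0.02 m).
It fails at once if the brush is moved by more than 20 mm (distance of brush from where it was at the start of the episode above 0.02 m).
It also fails if it takes over 115 s, if anything falls off the work surface, if the arm or the gripper's body presses on something with over 40 N, if the wrist force passes 120 N, or if a joint passes its speed limit or range.

## Working session

There is one attempt and no reset: what is moved stays moved. The work goes in short steps, Python scripts to look and compute and a tool call to move; the robot and the scene stay as the last step left them, time stands still between calls to the robot, and variables do not carry over. Pictures are saved under pics/ and viewed, at most 14 in all, crops included, and the job is handed in when it is done.

Besides the shell and the picture viewer there is one more tool, called after ">>>" by a JSON object that holds its "api" and its "payload", one argument or row to a line. step_arm: Moves the arm, as the interface text tells. Its arguments: {"type":"object","properties":{"targets":{"type":"array"},"fingers":{"type":"number"},"grip_force":{"type":"number"}},"required":["targets"]}

```bash
mkdir -p pics
cat > h.py <<'E'
import numpy as np, cv2
from cell import readout, imaging, ticket, bot
def cap(n,f):
    s=readout.get_state(); c=imaging.capture(n); c['s']=s
    cv2.imwrite(f'pics/{f}.png',c['pixels'][:,:,::-1]); 
    if 'hand_eye' in c:
        T=np.eye(4);T[:3,:3]=s['orientation'];T[:3,3]=s['ee_pos'];W=T@np.array(c['hand_eye']);c['origin']=W[:3,3];c['rotation']=W[:3,:3]
    np.save(f'pics/{f}.npy',{k:np.array(c[k]) for k in('pixels','intrinsics','k1','origin','rotation')},allow_pickle=True)
    return c
def load(f): return np.load(f'pics/{f}.npy',allow_pickle=True).item()
def ray(c,uv):
    K=np.array(c['intrinsics']);uv=np.atleast_2d(uv).astype(float)
    d=np.array([float(c['k1']),0,0,0,0])
    p=cv2.undistortPoints(uv.reshape(-1,1,2),K,d).reshape(-1,2)
    return np.c_[p,np.ones(len(p))]@np.array(c['rotation']).T
def plane(c,uv,z):
    r=ray(c,uv);o=np.array(c['origin']);return o+r*((z-o[2])/r[:,2:3])
def proj(c,P):
    P=np.atleast_2d(P);R=np.array(c['rotation']);p=(P-np.array(c['origin']))@R
    x=p[:,:2]/p[:,2:];x=x*(1+float(c['k1'])*(x**2).sum(1,keepdims=True))
    K=np.array(c['intrinsics']);return x@K[:2,:2].T+K[:2,2]
E
python3 - <<'E'
from h import *
for n in('top','scene','wrist'):
    c=cap(n,n+'0'); print(n,c['origin'],np.round(c['rotation'],3).tolist(),c['k1'],c['intrinsics'])
    if 'hand_eye' in c: print(c['hand_eye'])
print(bot.hold_point_z,readout.get_state())
E
```

```text
top [ 0.43578596 -0.09765155  1.2675136 ] [[-0.009, -0.994, 0.112], [-1.0, 0.009, 0.003], [-0.004, -0.112, -0.994]] -0.05768579884568329 [[393.13483177   0.         279.7799898 ]
 [  0.         393.13483177 208.4371915 ]
 [  0.           0.           1.        ]]
scene [1.58290724 0.29941967 0.74442691] [[-0.355, 0.492, -0.795], [0.935, 0.196, -0.297], [0.01, -0.848, -0.529]] -0.07251646678720494 [[479.26487219   0.         277.29547715]
 [  0.         479.26487219 217.43637924]
 [  0.           0.           1.        ]]
wrist [0.09994963 0.67020494 0.37306609] [[0.255, 0.926, 0.278], [0.967, -0.244, -0.074], [-0.001, 0.288, -0.958]] -0.06143485112123362 [[298.07561965   0.         280.7414644 ]
 [  0.         298.07561965 207.78917204]
 [  0.           0.           1.        ]]
[[-6.39567819e-04 -9.57601793e-01 -2.88094422e-01  7.35594806e-02]
 [ 9.99999780e-01 -5.62414268e-04 -3.50575226e-04 -1.37056345e-03]
 [ 1.73683052e-04 -2.88094583e-01  9.57601943e-01 -1.42413619e-01]
 [ 0.00000000e+00  0.00000000e+00  0.00000000e+00  1.00000000e+00]]
-0.0187 {'t': 0.15, 'q': array([ 1.27622732e+00,  1.16391266e-01,  1.44213410e+00, -3.25788034e-05,
        1.58397559e+00, -3.78147176e-02]), 'joint_vel': array([-0.00130144, -0.00114434, -0.00362955, -0.00060017, -0.00174525,
       -0.00081474]), 'joint_efforts': array([ 1.27324067e-03, -7.32506919e+01, -6.32847476e+01, -7.51523089e-05,
        5.05912685e-03,  7.84833446e-06]), 'ee_pos': array([0.17139648, 0.65272691, 0.23070749]), 'orientation': array([[-9.67219189e-01,  2.53942879e-01, -2.32530782e-04],
       [ 2.53942985e-01,  9.67218790e-01, -8.78632183e-04],
       [ 1.78575597e-06, -9.08879469e-04, -9.99999587e-01]]), 'wrist_force': array([ 0.22791939, -0.55634929,  0.08009699]), 'torque': array([-0.01811542, -0.00328024, -0.03940632]), 'grip_force': 0.0, 'grip_width': 0.08544086178047776}
```

View pics/top0.png

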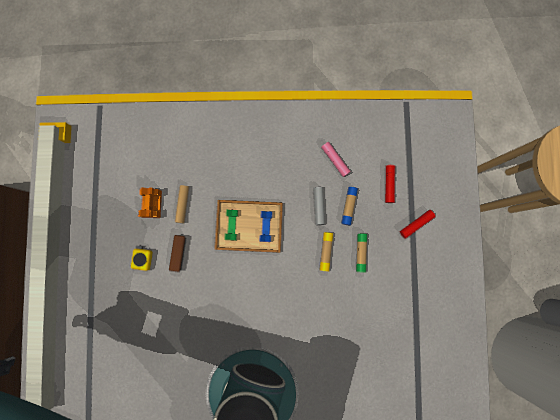

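View pics/scene0.png

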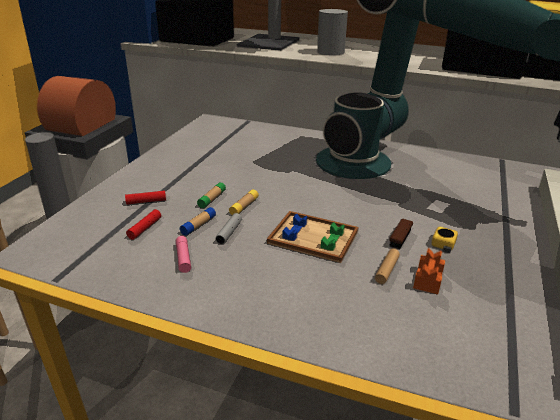

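Top view: the candidates are the blue dowel (350,206), green dowel (362,252), yellow dowel (327,251) and chock (151,202). The green cradle is at (232,225) and the blue cradle at (266,226).

These could be mistaken for them: pink (337,159), red (391,184) and red (418,223), steel tube (320,205), plain dowel (183,204), tape measure (141,259) and brush (178,253). By the description, I choose the dowels with beech middles and blue, green or yellow bands.

```bash
cat >> h.py <<'E'
HUE={'blue':(100,125),'green':(55,85),'yellow':(22,34),'orange':(4,14)}
def blobs(c,col,box=None,amin=15,smin=150,vmin=60):
    hsv=cv2.cvtColor(np.array(c['pixels']),cv2.COLOR_RGB2HSV);lo,hi=HUE[col]
    m=cv2.inRange(hsv,(lo,smin,vmin),(hi,255,255))
    if box is not None:
        k=np.zeros_like(m);x0,y0,x1,y1=box;k[y0:y1,x0:x1]=255;m&=k
    n,l,st,ce=cv2.connectedComponentsWithStats(m)
    return [(ce[i],st[i,4],l==i) for i in range(1,n) if st[i,4]>=amin]
E
python3 - <<'E'
from h import *
c=load('top0')
for col,z in(('blue',.015),('green',.015),('yellow',.015),('orange',.04)):
    for ce,a,_ in blobs(c,col,(100,120,460,290),8): print(col,np.round(ce,1),a,np.round(plane(c,ce,z)[0],4))
cv2.imwrite('pics/crop0.png',cv2.resize(np.array(c['pixels'])[140:290,120:420,::-1],None,fx=2.6,fy=2.6,interpolation=cv2.INTER_CUBIC))
E
```

```text
blue [352.3 190.6] 67 [ 0.633  -0.3283  0.015 ]
blue [265.8 225.9] 247 [ 0.5214 -0.0487  0.015 ]
blue [346.6 219.9] 76 [ 0.5383 -0.3071  0.015 ]
green [231.4 224.2] 239 [0.5281 0.0614 0.015 ]
green [362.1 237.2] 66 [ 0.4826 -0.3554  0.015 ]
green [361.1 267.3] 69 [ 0.3874 -0.3492  0.015 ]
yellow [327.7 236.4] 81 [ 0.4863 -0.2454  0.015 ]
yellow [142.3 259.1] 255 [0.4187 0.3463 0.015 ]
yellow [324.3 266.1] 81 [ 0.3927 -0.2328  0.015 ]
orange [151.1 202.2] 425 [0.5981 0.3141 0.04  ]
orange [250.3 201.8] 9 [ 0.5964 -0.0013  0.04  ]
orange [176.4 253. ] 347 [0.4375 0.23   0.04  ]
orange [223.2 248.9] 12 [0.4493 0.0832 0.04  ]
orange [240.5 249.3] 14 [0.4477 0.0294 0.04  ]
orange [260.1 250.2] 31 [ 0.4444 -0.0317  0.04  ]
```

View pics/crop0.png

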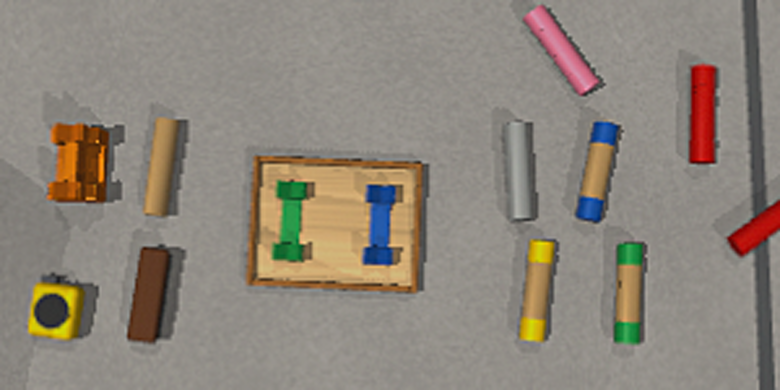

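The crop confirms the banded dowels: blue (597,170), yellow (537,290) and green (629,290). The chock is upright at (80,162), and the cradles are green (290,220) and blue (380,225). I'll go over the caddy first to measure the cradles.

>>> {"api": "step_arm", "payload": {
  "targets": [
    {"xyz":[-4.2,-4.4,0],"twist":0},
    {"xyz":[-4.2,-4.4,0],"twist":0},
    {"xyz":[-4.2,-4.4,0],"twist":0},
    {"xyz":[-4.2,-4.4,0],"twist":0},
    {"xyz":[-4.2,-4.4,0],"twist":0}
  ]
}}

```text
t: 0.78
ee_pos: [0.3191, 0.3849, 0.2312]
orientation: [[-0.967, 0.254, 0.0], [0.254, 0.967, 0.0], [-0.0, 0.0, -1.0]]
wrist_force: [0.7, 0.7, -0.0]
grip_width: 0.0852
grip_force: 0.0
```

>>> {"api": "step_arm", "payload": {
  "targets": [
    {"xyz":[-4.2,-4.4,0],"twist":0},
    {"xyz":[-4.2,-4.4,0],"twist":0},
    {"xyz":[-4.2,-4.4,0],"twist":0},
    {"xyz":[-4.2,-4.4,0],"twist":0},
    {"xyz":[-4.2,-4.4,0],"twist":0}
  ]
}}

```text
t: 1.4
ee_pos: [0.4664, 0.1187, 0.2314]
orientation: [[-0.967, 0.254, 0.001], [0.254, 0.967, 0.0], [-0.0, 0.0, -1.0]]
wrist_force: [-0.1, 0.6, -0.1]
grip_width: 0.0853
grip_force: 0.0
```

>>> {"api": "step_arm", "payload": {
  "targets": [
    {"xyz":[-4.2,-4.4,0],"twist":0},
    {"xyz":[-4.2,-4.4,0],"twist":0},
    {"xyz":[0,0,0],"twist":0},
    {"xyz":[0,0,0],"twist":0}
  ]
}}

```text
t: 1.9
ee_pos: [0.5246, 0.0142, 0.2311]
orientation: [[-0.967, 0.255, -0.001], [0.255, 0.967, 0.0], [0.001, 0.0, -1.0]]
wrist_force: [0.1, 0.2, -0.5]
grip_width: 0.0857
grip_force: 0.0
```

```bash
cat >> h.py <<'E'
def seg(c,col,box=None,z=.015,**k):
    """two largest blobs -> midpoint & direction on plane z"""
    b=sorted(blobs(c,col,box,**k),key=lambda t:-t[1])[:2]
    P=[plane(c,t[0],z)[0] for t in b];d=P[0]-P[1];d*=np.sign(d[0])
    return (P[0]+P[1])/2,np.arctan2(d[1],d[0]),np.linalg.norm(d),[t[1] for t in b]
def delta(target,yaw=None):
    """cm in tool axes, twist so that tool y is perpendicular to a thing at yaw"""
    s=readout.get_state();R=np.array(s['orientation']);d=(np.array(target)-s['ee_pos'])@R*100
    print('tcp',np.round(s['ee_pos'],4),'move cm',np.round(d,2),'F',np.round(s['wrist_force'],1),'w',round(s['grip_width'],4),'t',s['t'],'q6',round(s['q'][5],2))
    if yaw is not None:
        want=np.array([-np.sin(yaw),np.cos(yaw),0])@R;a=np.arctan2(-want[0],want[1]);a=(a+np.pi/2)%np.pi-np.pi/2
        print('twist',round(a,4))
E
python3 - <<'E'
from h import *
c=cap('wrist','w1');delta([.525,.006,.23],-.02)
for col in('blue','green'):
    for ce,a,m in blobs(c,col,None,100):print(col,ce,a,plane(c,ce,.03)[0])
E
```

```text
tcp [0.5245 0.0148 0.2312] move cm [-0.27 -0.84  0.12] F [-0.3 -0.4 -0.3] w 0.0858 t 1.95 q6 -1.33
twist -0.2363
blue [229.89541716 185.1480611 ] 851 [ 0.51067486 -0.04558598  0.03      ]
blue [ 54.22157434 251.86588921] 343 [ 0.5354136  -0.29800519  0.03      ]
green [324.14782609 205.17391304] 115 [0.56306061 0.05652778 0.03      ]
green [ 11.39777778 221.98666667] 450 [ 0.48245105 -0.33690216  0.03      ]
```

View pics/w1.png

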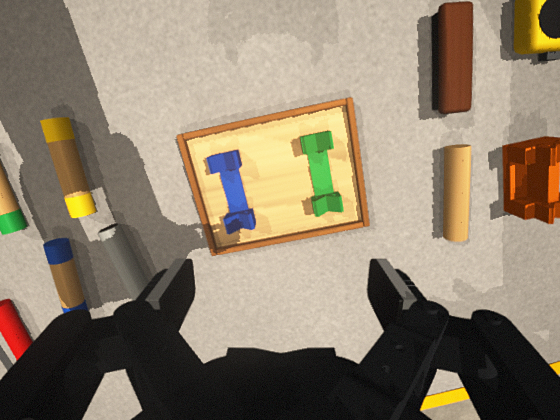

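The wrist view shows the caddy with rim corners at about (178,137), (352,98), (367,226) and (212,254). The blue cradle is at (231,190) and the green one at (321,173).

Run:
```python
from h import *
c=load('w1')
hsv=cv2.cvtColor(c['pixels'],cv2.COLOR_RGB2HSV)
# rim: brown
P=plane(c,[(178,137),(352,98),(367,226),(212,254)],.018)
print(np.round(P,4)); print('centre',P.mean(0)); print('sides',np.linalg.norm(P-np.roll(P,-1,0),axis=1)); e=P[3]-P[0];f=P[2]-P[1];e=e+f;print('yaw x',np.arctan2(e[1],e[0]));g=P[1]-P[0]+P[2]-P[3];print('yaw from y',np.arctan2(-g[0],g[1]))
for n in ('w1','top0'):
  c=load(n)
  for col,box in(('blue',(190,130,260,250) if n=='w1' else (250,200,285,250)),('green',(285,110,360,225) if n=='w1' else (215,200,250,250))):
    b=blobs(c,col,box,30,smin=90,vmin=25)
    m=sum(t[2] for t in b).astype(np.uint8);ys,xs=np.nonzero(m);(cx,cy),(w,h),ang=cv2.minAreaRect(np.c_[xs,ys].astype(np.float32))
    box4=cv2.boxPoints(((cx,cy),(w,h),ang))
    print(n,col,(cx,cy),(w,h),ang,'z.035',plane(c,[(cx,cy)],.03)[0])
    Q=plane(c,np.c_[xs,ys],.03);u,s,v=np.linalg.svd(Q[:,:2]-Q[:,:2].mean(0),full_matrices=False);print('yaw',np.arctan(v[0,1]/v[0,0]),'mean',Q.mean(0)[:2])
```

```text
[[ 0.4417 -0.0902  0.018 ]
 [ 0.4514  0.1156  0.018 ]
 [ 0.6079  0.1045  0.018 ]
 [ 0.5946 -0.0991  0.018 ]]
centre [0.52389642 0.00772445 0.018     ]
sides [0.20602683 0.1569531  0.20404308 0.15319481]
yaw x -0.06447998354919779
yaw from y -0.056200648139990796
w1 blue (231.28016662597656, 192.1695098876953) (80.95277404785156, 31.77459716796875) 76.17134857177734 z.035 [ 0.5192238  -0.04655816  0.03      ]
yaw -0.04714891960941257 mean [ 0.51766776 -0.04466027]
w1 green (322.3838806152344, 173.277587890625) (81.31370544433594, 28.914674758911133) 80.86982727050781 z.035 [0.52471243 0.06288629 0.03      ]
yaw -0.04123406089562834 mean [0.52701836 0.06143926]
top0 blue (265.5215759277344, 225.96084594726562) (10.231819152832031, 30.255807876586914) 2.2906100749969482 z.035 [ 0.5203742  -0.04842848  0.03      ]
yaw -0.041841059895506086 mean [ 0.52036963 -0.04885487]
top0 green (231.0, 224.5) (10.984796524047852, 29.59062385559082) 3.012787342071533 z.035 [0.52596894 0.06061535 0.03      ]
yaw -0.08210197572608786 mean [0.52607773 0.05960652]
```

>>> {"api": "step_arm", "payload": {
  "targets": [
    {"xyz":[-2.4,-5.1,0.5],"twist":0},
    {"xyz":[-2.4,-5.1,0.5],"twist":0},
    {"xyz":[-2.4,-5.1,0.5],"twist":0},
    {"xyz":[-2.4,-5.1,0.5],"twist":0},
    {"xyz":[-2.4,-5.1,0.5],"twist":0}
  ]
}}

```text
t: 2.58
ee_pos: [0.5766, -0.2632, 0.2066]
orientation: [[-0.968, 0.252, 0.001], [0.252, 0.968, -0.0], [-0.001, 0.0, -1.0]]
wrist_force: [0.2, -0.1, 0.5]
grip_width: 0.0853
grip_force: 0.0
```

>>> {"api": "step_arm", "payload": {
  "targets": [
    {"xyz":[-2.4,-5.1,0.5],"twist":0},
    {"xyz":[0,0,0],"twist":0},
    {"xyz":[0,0,0],"twist":0}
  ]
}}

```text
t: 2.95
ee_pos: [0.5866, -0.317, 0.2013]
orientation: [[-0.967, 0.253, -0.0], [0.253, 0.967, 0.0], [0.0, 0.0, -1.0]]
wrist_force: [0.5, 0.4, 0.2]
grip_width: 0.0854
grip_force: 0.0
```

Run:
```python
from h import *
c=cap('wrist','w2')
for col in('blue','green','yellow'):
    for ce,a,m in blobs(c,col,None,100,smin=110,vmin=35):print(col,ce.round(1),a,plane(c,ce,.018)[0].round(4))
delta([.5857,-.3177,.0],-.22)
```

```text
blue [512.9  62.9] 3047 [ 0.5181 -0.0487  0.018 ]
blue [280.9 142. ] 676 [ 0.5386 -0.3057  0.018 ]
blue [284.1 227.5] 514 [ 0.6341 -0.3269  0.018 ]
green [200.4   6.2] 412 [ 0.3911 -0.3484  0.018 ]
green [222.9 100.3] 777 [ 0.4818 -0.3531  0.018 ]
yellow [326.3  75.5] 799 [ 0.4854 -0.244   0.018 ]
yellow [287.7 180. ] 161 [ 0.5806 -0.3089  0.018 ]
yellow [552.8 358.8] 172 [0.9388 0.0067 0.018 ]
yellow [444.6 388.7] 487 [ 0.9413 -0.1611  0.018 ]
tcp [ 0.5867 -0.3167  0.2017] move cm [ 0.08 -0.12 20.17] F [ 0.6 -0.3  0.9] w 0.0853 t 3.0 q6 -1.85
twist -0.0352
```

View pics/w2.png

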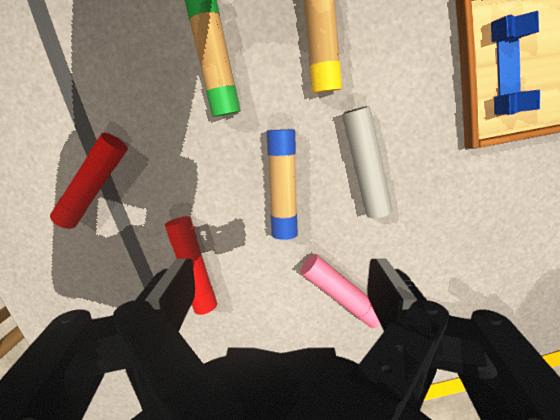

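The blue dowel lies straight below, with its bands at (281,142) and (284,228). The steel tube at (370,165) and the pink piece at (340,290) are clear of the fingers. I descend and grasp.

>>> {"api": "step_arm", "payload": {
  "targets": [
    {"xyz":[0,0,6],"twist":-0.035},
    {"xyz":[0,0,6],"twist":0},
    {"xyz":[0,0,4],"twist":0},
    {"xyz":[0,0,2.5],"twist":0},
    {"xyz":[0,0,1.45],"twist":0}
  ]
}}

```text
t: 3.62
ee_pos: [0.5864, -0.3168, 0.0011]
orientation: [[-0.976, 0.218, -0.0], [0.218, 0.976, 0.0], [0.001, 0.0, -1.0]]
wrist_force: [0.5, -0.2, -0.2]
grip_width: 0.0851
grip_force: 0.0
```

>>> {"api": "step_arm", "payload": {
  "targets": [
    {"xyz":[0,0,0],"twist":0},
    {"xyz":[0,0,0],"twist":0},
    {"xyz":[0,0,0],"twist":0},
    {"xyz":[0,0,0],"twist":0},
    {"xyz":[0,0,0],"twist":0}
  ],
  "fingers": 0,
  "grip_force": 40
}}

```text
t: 4.25
ee_pos: [0.5869, -0.3186, 0.0032]
orientation: [[-0.975, 0.22, 0.001], [0.22, 0.975, -0.001], [-0.002, -0.0, -1.0]]
wrist_force: [-2.0, 2.8, 6.8]
grip_width: 0.0288
grip_force: 39.1
```

>>> {"api": "step_arm", "payload": {
  "targets": [
    {"xyz":[0,0,-3],"twist":0},
    {"xyz":[0,0,-5],"twist":0},
    {"xyz":[0,0,-5],"twist":0},
    {"xyz":[0,0,0],"twist":0}
  ]
}}

```text
t: 4.75
ee_pos: [0.5879, -0.3193, 0.1373]
orientation: [[-0.975, 0.22, 0.006], [0.22, 0.975, -0.004], [-0.007, -0.002, -1.0]]
wrist_force: [-0.2, 0.1, -1.4]
grip_width: 0.0286
grip_force: 39.8
```

Run:
```python
from h import *
delta([.520,-.048,.13],-.055)
```

```text
tcp [ 0.5879 -0.3193  0.1373] move cm [12.6  24.98  0.58] F [-0.2  0.1 -1.4] w 0.0286 t 4.75 q6 -1.88
twist -0.1668
```

>>> {"api": "step_arm", "payload": {
  "targets": [
    {"xyz":[2.5,5,0],"twist":0},
    {"xyz":[2.5,5,0],"twist":0},
    {"xyz":[2.5,5,0],"twist":0},
    {"xyz":[2.5,5,0],"twist":0},
    {"xyz":[2.6,5,0],"twist":-0.167}
  ]
}}

```text
t: 5.38
ee_pos: [0.5175, -0.0452, 0.1311]
orientation: [[-0.999, 0.052, -0.0], [0.052, 0.999, 0.0], [0.0, 0.0, -1.0]]
wrist_force: [1.2, 0.5, -0.8]
grip_width: 0.0285
grip_force: 39.8
```

>>> {"api": "step_arm", "payload": {
  "targets": [
    {"xyz":[0,0,0],"twist":0},
    {"xyz":[0,0,0],"twist":0}
  ]
}}

```text
t: 5.62
ee_pos: [0.5185, -0.047, 0.1315]
orientation: [[-0.998, 0.055, -0.0], [0.055, 0.998, -0.0], [0.0, -0.0, -1.0]]
wrist_force: [-0.4, 0.1, -0.5]
grip_width: 0.0286
grip_force: 39.9
```

Run:
```python
from h import *
c=cap('wrist','w3');delta([.520,-.048,.13],-.055)
```

```text
tcp [ 0.5185 -0.0474  0.1315] move cm [-0.15 -0.05  0.15] F [ 1.  -0.2 -0.1] w 0.0289 t 5.675 q6 -1.65
twist -0.0013
```

View pics/w3.png

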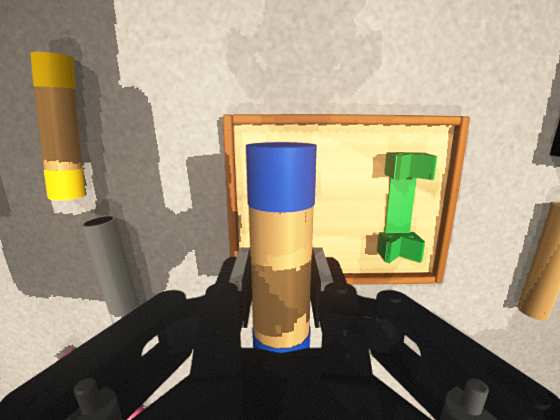

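The blue dowel is held square at column 281, its band edges at rows about 208 and 342. The rim corners are at (227,117), (468,118) and (441,283), and the top edge is level in the image, so the yaw is right.

Run:
```python
from h import *
c=load('w3')
print('inner band edges',plane(c,[(281,208),(281,342)],.1585).round(4))
P=plane(c,[(227,117),(468,118),(441,283)],.018);print(P.round(4),'centre',(P[0]+P[2])/2,np.linalg.norm(P[0]-P[1]),np.linalg.norm(P[1]-P[2]))
b=blobs(c,'green',(360,140,450,275),30,smin=90,vmin=25);m=sum(t[2] for t in b);ys,xs=np.nonzero(m);print('green rows',ys.min(),ys.max(),xs.min(),xs.max())
print(plane(c,[(410,152),(400,262)],.03).round(4))
```

```text
inner band edges [[ 0.4794 -0.046   0.1585]
 [ 0.5458 -0.0497  0.1585]]
[[ 0.4407 -0.0886  0.018 ]
 [ 0.4511  0.1142  0.018 ]
 [ 0.6084  0.1062  0.018 ]] centre [0.52455288 0.00880632 0.018     ] 0.20300596368275312 0.1574767536401472
green rows 154 262 384 436
[[0.4761 0.0601 0.03  ]
 [0.5758 0.0578 0.03  ]]
```

>>> {"api": "step_arm", "payload": {
  "targets": [
    {"xyz":[-0.75,0,0],"twist":0},
    {"xyz":[0,0,4],"twist":0},
    {"xyz":[0,0,3.5],"twist":0},
    {"xyz":[0,0,2],"twist":0},
    {"xyz":[0,0,0],"twist":0}
  ]
}}

```text
t: 6.3
ee_pos: [0.5256, -0.0476, 0.0357]
orientation: [[-0.998, 0.056, -0.002], [0.056, 0.998, 0.0], [0.002, 0.0, -1.0]]
wrist_force: [0.4, -0.7, -0.9]
grip_width: 0.0283
grip_force: 39.9
```

>>> {"api": "step_arm", "payload": {
  "targets": [
    {"xyz":[0,0,0.35],"twist":0},
    {"xyz":[0,0,0.1],"twist":0},
    {"xyz":[0,0,0],"twist":0}
  ]
}}

```text
t: 6.68
ee_pos: [0.5263, -0.0472, 0.033]
orientation: [[-0.999, 0.055, 0.001], [0.055, 0.999, -0.0], [-0.001, -0.0, -1.0]]
wrist_force: [-0.4, -0.3, -0.5]
grip_width: 0.0286
grip_force: 39.9
```

>>> {"api": "step_arm", "payload": {
  "targets": [
    {"xyz":[0,0,0.15],"twist":0},
    {"xyz":[0,0,0.1],"twist":0},
    {"xyz":[0,0,0],"twist":0}
  ]
}}

```text
t: 7.05
ee_pos: [0.5263, -0.0469, 0.0307]
orientation: [[-0.999, 0.055, 0.001], [0.055, 0.999, 0.0], [-0.001, 0.0, -1.0]]
wrist_force: [-3.9, 3.6, 9.7]
grip_width: 0.0287
grip_force: 41.0
```

>>> {"api": "step_arm", "payload": {
  "targets": [
    {"xyz":[0,0,0],"twist":0},
    {"xyz":[0,0,0],"twist":0},
    {"xyz":[0,0,0],"twist":0},
    {"xyz":[0,0,0],"twist":0}
  ],
  "fingers": 0.75
}}

```text
t: 7.55
ee_pos: [0.5259, -0.0472, 0.0297]
orientation: [[-0.998, 0.055, -0.0], [0.055, 0.998, -0.0], [0.0, -0.0, -1.0]]
wrist_force: [0.3, -0.9, 0.2]
grip_width: 0.0644
grip_force: 0.0
```

>>> {"api": "step_arm", "payload": {
  "targets": [
    {"xyz":[0,0,-3],"twist":0},
    {"xyz":[0,0,-5],"twist":0},
    {"xyz":[0,0,-6],"twist":0},
    {"xyz":[0,0,-5],"twist":0},
    {"xyz":[0,0,0],"twist":0}
  ]
}}

```text
t: 8.18
ee_pos: [0.5272, -0.0474, 0.2242]
orientation: [[-0.998, 0.055, 0.006], [0.055, 0.998, -0.001], [-0.006, -0.001, -1.0]]
wrist_force: [-0.4, -0.4, -1.4]
grip_width: 0.0639
grip_force: 0.0
```

Run:
```python
from h import *
c=cap('wrist','w4')
for ce,a,m in blobs(c,'blue',None,100,smin=110,vmin=35):
    ys,xs=np.nonzero(m);print(ce.round(1),a,(xs.min(),xs.max(),ys.min(),ys.max()),plane(c,ce,.046)[0].round(4))
delta([.435,-.352,.2],-.05)
```

```text
[282.6 140.1] 692 (np.int64(268), np.int64(297), np.int64(128), np.int64(153)) [ 0.4764 -0.0441  0.046 ]
[281.7 226.4] 544 (np.int64(268), np.int64(295), np.int64(206), np.int64(238)) [ 0.5732 -0.0503  0.046 ]
tcp [ 0.5265 -0.0473  0.2214] move cm [  7.47 -30.93   2.13] F [ 0.4 -0.3 -0.9] w 0.0642 t 8.225 q6 -1.65
twist -0.0048
```

View pics/w4.png

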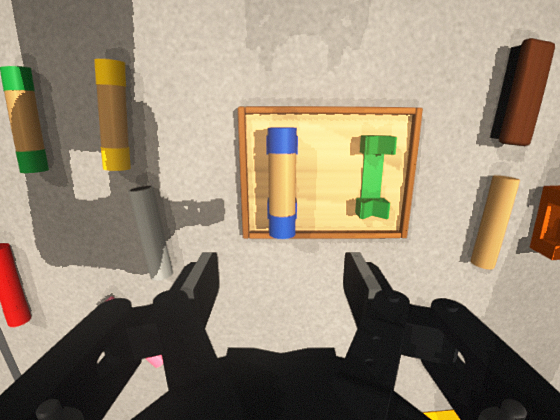

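The blue dowel is seated, with bands at (283,140) and (282,226), parallel to the green cradle at (376,176). Next is the green dowel.

>>> {"api": "step_arm", "payload": {
  "targets": [
    {"xyz":[1.25,-5.15,0.3],"twist":0},
    {"xyz":[1.25,-5.15,0.3],"twist":0},
    {"xyz":[1.25,-5.15,0.3],"twist":0},
    {"xyz":[1.25,-5.15,0.3],"twist":0},
    {"xyz":[1.25,-5.15,0.3],"twist":0}
  ],
  "fingers": 1
}}

```text
t: 8.85
ee_pos: [0.4483, -0.3022, 0.2031]
orientation: [[-0.998, 0.055, -0.001], [0.055, 0.998, 0.001], [0.001, 0.001, -1.0]]
wrist_force: [1.2, 0.3, 0.7]
grip_width: 0.0855
grip_force: 0.0
```

>>> {"api": "step_arm", "payload": {
  "targets": [
    {"xyz":[1.25,-5.15,0.3],"twist":0},
    {"xyz":[0,0,0],"twist":0},
    {"xyz":[0,0,0],"twist":0}
  ]
}}

```text
t: 9.22
ee_pos: [0.4339, -0.3512, 0.2006]
orientation: [[-0.998, 0.055, -0.001], [0.055, 0.998, 0.001], [0.001, 0.001, -1.0]]
wrist_force: [0.6, 0.6, 0.1]
grip_width: 0.0853
grip_force: 0.0
```

```bash
cat >> h.py <<'E'
def look(n,cols,z=.018,amin=200,box=None):
    c=cap('wrist',n)
    for col in cols:
        L=blobs(c,col,box,amin,smin=110,vmin=35)
        for ce,a,m in L: print(col,ce.round(1),a,plane(c,ce,z)[0].round(4))
        if len(L)>1:
            P=[plane(c,t[0],z)[0] for t in sorted(L,key=lambda t:-t[1])[:2]];d=P[0]-P[1]
            print('  mid',np.round((P[0]+P[1])/2,4),'len',np.linalg.norm(d).round(4),'yaw',np.arctan(d[1]/d[0]).round(3))
    return c
E
python3 - <<'E'
from h import *
look('w5',['green','yellow'],box=(130,30,420,260))
delta([.435,-.352,.002],-.065)
E
```

```text
green [283.  145.6] 683 [ 0.388  -0.3474  0.018 ]
green [282. 231.] 510 [ 0.4859 -0.3538  0.018 ]
  mid [ 0.4369 -0.3506  0.018 ] len 0.0981 yaw -0.065
yellow [390.4 150. ] 790 [ 0.3987 -0.231   0.018 ]
yellow [287.8 184.4] 206 [ 0.4308 -0.3443  0.018 ]
yellow [375.4 228.9] 548 [ 0.4895 -0.2444  0.018 ]
  mid [ 0.4441 -0.2377  0.018 ] len 0.0918 yaw -0.146
tcp [ 0.4342 -0.3508  0.201 ] move cm [-0.1  -0.13 19.9 ] F [ 0.3  0.5 -0.3] w 0.0854 t 9.275 q6 -2.24
twist 0.0106
```

>>> {"api": "step_arm", "payload": {
  "targets": [
    {"xyz":[-0.1,0,6],"twist":0.01},
    {"xyz":[0,0,6],"twist":0},
    {"xyz":[0,0,4],"twist":0},
    {"xyz":[0,0,2.5],"twist":0},
    {"xyz":[0,0,1.4],"twist":0}
  ]
}}

```text
t: 9.9
ee_pos: [0.4352, -0.3503, 0.0015]
orientation: [[-0.998, 0.063, -0.001], [0.063, 0.998, 0.001], [0.001, 0.001, -1.0]]
wrist_force: [-0.1, 0.5, 0.1]
grip_width: 0.0852
grip_force: 0.0
```

>>> {"api": "step_arm", "payload": {
  "targets": [
    {"xyz":[0,0,0],"twist":0},
    {"xyz":[0,0,0],"twist":0},
    {"xyz":[0,0,0],"twist":0},
    {"xyz":[0,0,0],"twist":0},
    {"xyz":[0,0,0],"twist":0}
  ],
  "fingers": 0
}}

```text
t: 10.52
ee_pos: [0.4356, -0.352, 0.004]
orientation: [[-0.998, 0.065, 0.001], [0.065, 0.998, -0.001], [-0.001, -0.001, -1.0]]
wrist_force: [0.0, 2.2, 6.3]
grip_width: 0.0286
grip_force: 39.1
```

>>> {"api": "step_arm", "payload": {
  "targets": [
    {"xyz":[0,0,-3],"twist":0},
    {"xyz":[0,0,-5],"twist":0},
    {"xyz":[0,0,-6],"twist":0},
    {"xyz":[0,0,0],"twist":0}
  ]
}}

```text
t: 11.02
ee_pos: [0.4366, -0.353, 0.1486]
orientation: [[-0.998, 0.065, 0.006], [0.065, 0.998, -0.006], [-0.007, -0.005, -1.0]]
wrist_force: [-0.1, 1.0, -2.1]
grip_width: 0.0284
grip_force: 39.9
```

Run:
```python
from h import *
delta([.526,.062,.14],-.055)
```

```text
tcp [ 0.4366 -0.353   0.1486] move cm [-6.22 42.    0.68] F [-0.1  1.  -2.1] w 0.0284 t 11.025 q6 -2.23
twist -0.0099
```

>>> {"api": "step_arm", "payload": {
  "targets": [
    {"xyz":[-0.9,6,0],"twist":0},
    {"xyz":[-0.9,6,0],"twist":0},
    {"xyz":[-0.9,6,0],"twist":0},
    {"xyz":[-0.9,6,0],"twist":0},
    {"xyz":[-0.9,6,0],"twist":0}
  ]
}}

```text
t: 11.65
ee_pos: [0.4993, -0.0533, 0.1424]
orientation: [[-0.998, 0.065, 0.0], [0.065, 0.998, -0.0], [-0.0, -0.0, -1.0]]
wrist_force: [0.5, -0.2, -1.1]
grip_width: 0.0286
grip_force: 40.0
```

>>> {"api": "step_arm", "payload": {
  "targets": [
    {"xyz":[-0.9,6,0],"twist":0},
    {"xyz":[-0.8,6,0],"twist":-0.01},
    {"xyz":[0,0,0],"twist":0},
    {"xyz":[0,0,0],"twist":0}
  ]
}}

```text
t: 12.15
ee_pos: [0.5239, 0.0633, 0.1422]
orientation: [[-0.999, 0.054, -0.001], [0.054, 0.999, -0.0], [0.001, -0.0, -1.0]]
wrist_force: [0.3, -0.1, -0.6]
grip_width: 0.0287
grip_force: 40.0
```

Run:
```python
from h import *
look('w6',['green'],z=.16)
delta([.526,.062,.031],-.055)
```

```text
green [287.  184.3] 3344 [0.4773 0.0672 0.16  ]
green [281.1 346.6] 212 [0.5623 0.0601 0.16  ]
  mid [0.5198 0.0636 0.16  ] len 0.0853 yaw -0.084
tcp [0.524  0.0628 0.1424] move cm [-0.21 -0.06 11.14] F [ 0.7 -0.2 -1.7] w 0.0287 t 12.2 q6 -1.44
twist -0.0003
```

View pics/w6.png

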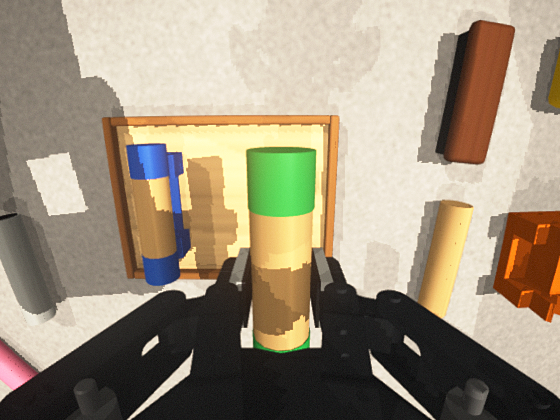

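The green dowel is held at column 281, and blue sits in its cradle at (155,215). I'm lowering green into the green cradle.

>>> {"api": "step_arm", "payload": {
  "targets": [
    {"xyz":[-0.35,-0.1,4],"twist":0},
    {"xyz":[0,0,3.5],"twist":0},
    {"xyz":[0,0,2.5],"twist":0},
    {"xyz":[0,0,0.7],"twist":0},
    {"xyz":[0,0,0.2],"twist":0}
  ]
}}

```text
t: 12.82
ee_pos: [0.5278, 0.0615, 0.0342]
orientation: [[-0.998, 0.056, 0.0], [0.056, 0.998, -0.0], [-0.0, -0.0, -1.0]]
wrist_force: [-0.2, 0.4, 0.3]
grip_width: 0.0286
grip_force: 40.1
```

>>> {"api": "step_arm", "payload": {
  "targets": [
    {"xyz":[0,0,0.15],"twist":0},
    {"xyz":[0,0,0.1],"twist":0},
    {"xyz":[0,0,0],"twist":0}
  ]
}}

```text
t: 13.2
ee_pos: [0.5282, 0.0624, 0.0324]
orientation: [[-0.999, 0.055, 0.002], [0.055, 0.999, 0.0], [-0.002, 0.0, -1.0]]
wrist_force: [-1.6, 0.6, 5.9]
grip_width: 0.0287
grip_force: 40.7
```

>>> {"api": "step_arm", "payload": {
  "targets": [
    {"xyz":[0,0,0.05],"twist":0},
    {"xyz":[0,0,0],"twist":0},
    {"xyz":[0,0,0],"twist":0},
    {"xyz":[0,0,0],"twist":0}
  ],
  "fingers": 0.75
}}

```text
t: 13.7
ee_pos: [0.5276, 0.0622, 0.0308]
orientation: [[-0.998, 0.055, -0.0], [0.055, 0.998, -0.0], [0.0, -0.0, -1.0]]
wrist_force: [0.7, 0.2, 0.5]
grip_width: 0.0643
grip_force: 0.0
```

>>> {"api": "step_arm", "payload": {
  "targets": [
    {"xyz":[0,0,-3],"twist":0},
    {"xyz":[0,0,-5],"twist":0},
    {"xyz":[0,0,-6],"twist":0},
    {"xyz":[0,0,-5],"twist":0},
    {"xyz":[0,0,0],"twist":0}
  ]
}}

```text
t: 14.32
ee_pos: [0.5289, 0.0624, 0.2252]
orientation: [[-0.998, 0.055, 0.006], [0.055, 0.998, 0.0], [-0.006, 0.001, -1.0]]
wrist_force: [-0.4, -0.3, -0.4]
grip_width: 0.0642
grip_force: 0.0
```

Run:
```python
from h import *
c=look('w7',['green','blue'],z=.046)
for ce,a,m in blobs(c,'orange',(430,80,560,400),300):print(ce,a,plane(c,ce,.04)[0])
delta([.598,.314,.23],-.055)
```

```text
green [284.4 142.6] 567 [0.481  0.0676 0.046 ]
green [283.1 228.3] 495 [0.5777 0.0611 0.046 ]
  mid [0.5293 0.0644 0.046 ] len 0.0969 yaw -0.068
blue [179.5 144.7] 674 [ 0.4764 -0.0443  0.046 ]
blue [198.7 169.8] 244 [ 0.5046 -0.0272  0.046 ]
blue [185.8 230.9] 425 [ 0.5748 -0.052   0.046 ]
  mid [ 0.5256 -0.0481  0.046 ] len 0.0987 yaw -0.078
[437.8238691  107.77189605] 1039 [0.45267235 0.23293718 0.04      ]
[491.47607759 226.43168103] 4640 [0.59250825 0.31341038 0.04      ]
tcp [0.5282 0.0623 0.2224] move cm [-5.6  25.52 -0.73] F [ 1.   0.1 -1.2] w 0.0639 t 14.375 q6 -1.45
twist 0.0002
```

>>> {"api": "step_arm", "payload": {
  "targets": [
    {"xyz":[-1.1,5.1,0],"twist":0},
    {"xyz":[-1.1,5.1,0],"twist":0},
    {"xyz":[-1.1,5.1,0],"twist":0},
    {"xyz":[-1.1,5.1,0],"twist":0},
    {"xyz":[-1.1,5.1,0],"twist":0}
  ]
}}

```text
t: 15.0
ee_pos: [0.5964, 0.3154, 0.2189]
orientation: [[-0.999, 0.055, -0.002], [0.055, 0.999, -0.001], [0.002, -0.001, -1.0]]
wrist_force: [0.6, -1.3, 0.0]
grip_width: 0.0639
grip_force: 0.0
```

>>> {"api": "step_arm", "payload": {
  "targets": [
    {"xyz":[0,0,0],"twist":0},
    {"xyz":[0,0,0],"twist":0}
  ]
}}

```text
t: 15.25
ee_pos: [0.5961, 0.3135, 0.2193]
orientation: [[-0.999, 0.054, -0.002], [0.054, 0.999, -0.001], [0.002, -0.001, -1.0]]
wrist_force: [-0.4, 0.1, 0.5]
grip_width: 0.0641
grip_force: 0.0
```

Run:
```python
from h import *
c=cap('wrist','w8');t=cap('top','top1')
for col in('blue','green'):
    b=sorted(blobs(t,col,(210,190,290,260),8),key=lambda q:-q[1])[:3]
    for ce,a,_ in b: print(col,ce.round(1),a,plane(t,ce,.05)[0].round(4))
p=np.array(c['pixels'])[70:270,180:380,::-1]
cv2.imwrite('pics/w8c.png',cv2.resize(p,None,fx=3,fy=3,interpolation=cv2.INTER_CUBIC))
delta([.598,.314,.23],-.055)
```

```text
blue [264.9 239.5] 82 [ 0.477  -0.0472  0.05  ]
blue [266.2 209.6] 75 [ 0.5699 -0.0516  0.05  ]
green [231.7 209.1] 83 [0.5727 0.056  0.05  ]
green [230.1 238.5] 70 [0.4812 0.0606 0.05  ]
tcp [0.5964 0.3129 0.2204] move cm [-0.16  0.12 -0.96] F [-0.3 -0.4 -0.1] w 0.0643 t 15.35 q6 -1.07
twist -0.0006
```

View pics/w8c.png

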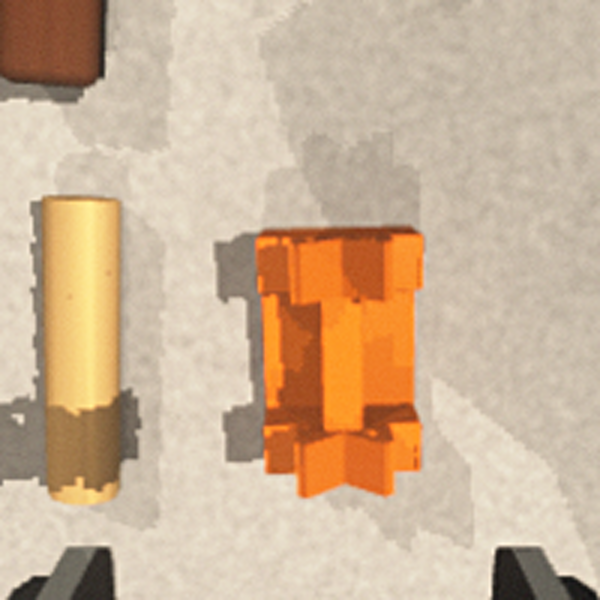

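The crop shows the chock upright. Its spine top is at about crop (342,365), i.e. pixel (294,192), and its end-block corners at crop (257,237), (423,234), (420,470) and (267,472). The plain dowel at crop (82,350) is clear to the left.

Run:
```python
from h import *
c=load('w8')
f=lambda L:np.array(L)/3+[180,70]
P=plane(c,f([(257,237),(423,234),(420,470),(267,472)]),.04);print(P.round(4),'c',P.mean(0).round(4),np.linalg.norm(P-np.roll(P,-1,0),axis=1).round(4))
e=P[3]+P[2]-P[0]-P[1];print('yaw',e[1]/e[0])
S=plane(c,f([(342,300),(342,430)]),.048);print('spine',S.round(4),(S[1]-S[0])[1]/(S[1]-S[0])[0])
print('plain dowel',plane(c,f([(82,200),(82,500)]),.02).round(4))
delta([P.mean(0)[0],S.mean(0)[1],.02],-.055)
```

```text
[[0.5524 0.2982 0.04  ]
 [0.5545 0.3571 0.04  ]
 [0.6437 0.3544 0.04  ]
 [0.6413 0.2958 0.04  ]] c [0.5979 0.3264 0.04  ] [0.059  0.0892 0.0586 0.0889]
yaw -0.028262125432494293
spine [[0.5752 0.3271 0.048 ]
 [0.6234 0.325  0.048 ]] -0.0426877412906005
plain dowel [[0.5366 0.2324 0.02  ]
 [0.6569 0.2174 0.02  ]]
tcp [0.5964 0.3129 0.2204] move cm [-0.09  1.34 20.03] F [-0.3 -0.4 -0.1] w 0.0643 t 15.35 q6 -1.07
twist -0.0006
```

>>> {"api": "step_arm", "payload": {
  "targets": [
    {"xyz":[-0.15,1.3,5],"twist":-0.02},
    {"xyz":[0,0,6],"twist":0},
    {"xyz":[0,0,4],"twist":0},
    {"xyz":[0,0,3],"twist":0},
    {"xyz":[0,0,1.9],"twist":0}
  ]
}}

```text
t: 15.98
ee_pos: [0.5984, 0.3256, 0.0205]
orientation: [[-0.999, 0.036, -0.001], [0.036, 0.999, -0.001], [0.001, -0.001, -1.0]]
wrist_force: [1.7, -0.3, 0.6]
grip_width: 0.0643
grip_force: 0.0
```

>>> {"api": "step_arm", "payload": {
  "targets": [
    {"xyz":[0,0,0],"twist":0},
    {"xyz":[0,0,0],"twist":0},
    {"xyz":[0,0,0],"twist":0},
    {"xyz":[0,0,0],"twist":0},
    {"xyz":[0,0,0],"twist":0}
  ],
  "fingers": 0,
  "grip_force": 50
}}

```text
t: 16.6
ee_pos: [0.5995, 0.3271, 0.0236]
orientation: [[-0.999, 0.035, 0.002], [0.035, 0.999, 0.001], [-0.002, 0.001, -1.0]]
wrist_force: [-0.1, -1.7, 7.4]
grip_width: 0.0133
grip_force: 50.3
```

>>> {"api": "step_arm", "payload": {
  "targets": [
    {"xyz":[0,0,-3],"twist":0},
    {"xyz":[0,0,-5],"twist":0},
    {"xyz":[0,0,-6],"twist":0},
    {"xyz":[0,0,0],"twist":0},
    {"xyz":[0,0,0],"twist":0}
  ]
}}

```text
t: 17.23
ee_pos: [0.5985, 0.3267, 0.1615]
orientation: [[-0.999, 0.035, -0.0], [0.035, 0.999, -0.0], [0.0, -0.0, -1.0]]
wrist_force: [-0.2, -0.4, -3.3]
grip_width: 0.0128
grip_force: 49.0
```

Run:
```python
from h import *
delta([.523,.0065,.16],-.06)
```

```text
tcp [0.5985 0.3267 0.1615] move cm [  6.44 -32.26   0.15] F [-0.2 -0.4 -3.3] w 0.0128 t 17.225 q6 -1.07
twist 0.0253
```

>>> {"api": "step_arm", "payload": {
  "targets": [
    {"xyz":[1.1,-5.4,0],"twist":0},
    {"xyz":[1.1,-5.4,0],"twist":0},
    {"xyz":[1.1,-5.4,0],"twist":0},
    {"xyz":[1.1,-5.4,0],"twist":0},
    {"xyz":[1.1,-5.4,0],"twist":0}
  ]
}}

```text
t: 17.85
ee_pos: [0.5331, 0.0573, 0.16]
orientation: [[-0.999, 0.035, -0.002], [0.035, 0.999, -0.0], [0.002, -0.0, -1.0]]
wrist_force: [0.6, -0.5, -2.4]
grip_width: 0.0132
grip_force: 49.2
```

>>> {"api": "step_arm", "payload": {
  "targets": [
    {"xyz":[1.0,-5.3,0],"twist":0.025},
    {"xyz":[0,0,0],"twist":0},
    {"xyz":[0,0,0],"twist":0}
  ]
}}

```text
t: 18.23
ee_pos: [0.5222, 0.0064, 0.1607]
orientation: [[-0.998, 0.06, -0.002], [0.06, 0.998, 0.0], [0.002, 0.0, -1.0]]
wrist_force: [0.8, 0.7, -1.1]
grip_width: 0.0129
grip_force: 49.3
```

Run:
```python
from h import *
c=cap('wrist','w9');delta([.523,.0065,.03],-.06)
```

```text
tcp [0.5224 0.0069 0.1609] move cm [-0.08 -0.04 13.09] F [ 0.6  1.3 -0.6] w 0.013 t 18.275 q6 -1.55
twist 0.0008
```

View pics/w9.png

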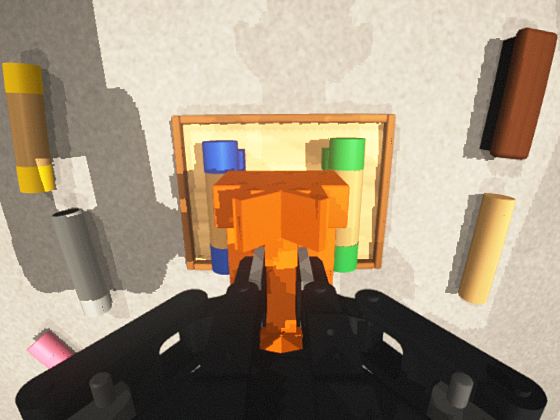

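The chock hangs level at column 281, between blue (221) and green (347), whose midpoint is 284. I shift +2 mm in y and lower it.

>>> {"api": "step_arm", "payload": {
  "targets": [
    {"xyz":[-0.2,0.2,3],"twist":0},
    {"xyz":[0,0,4],"twist":0},
    {"xyz":[0,0,3],"twist":0},
    {"xyz":[0,0,2],"twist":0},
    {"xyz":[0,0,0.4],"twist":0}
  ]
}}

```text
t: 18.9
ee_pos: [0.5243, 0.0087, 0.0367]
orientation: [[-0.998, 0.059, -0.002], [0.059, 0.998, 0.0], [0.002, -0.0, -1.0]]
wrist_force: [0.1, -0.3, -0.6]
grip_width: 0.013
grip_force: 49.4
```

>>> {"api": "step_arm", "payload": {
  "targets": [
    {"xyz":[0,0,0.2],"twist":0},
    {"xyz":[0,0,0.15],"twist":0},
    {"xyz":[0,0,0],"twist":0}
  ]
}}

```text
t: 19.27
ee_pos: [0.525, 0.0081, 0.0349]
orientation: [[-0.998, 0.06, 0.001], [0.06, 0.998, -0.0], [-0.001, 0.0, -1.0]]
wrist_force: [-0.2, 0.7, -1.8]
grip_width: 0.013
grip_force: 49.4
```

>>> {"api": "step_arm", "payload": {
  "targets": [
    {"xyz":[0,0,0.15],"twist":0},
    {"xyz":[0,0,0.15],"twist":0},
    {"xyz":[0,0,0],"twist":0}
  ]
}}

```text
t: 19.65
ee_pos: [0.5247, 0.0081, 0.0316]
orientation: [[-0.998, 0.06, 0.0], [0.06, 0.998, -0.0], [-0.0, -0.0, -1.0]]
wrist_force: [-2.5, 0.6, 4.1]
grip_width: 0.0132
grip_force: 49.9
```

>>> {"api": "step_arm", "payload": {
  "targets": [
    {"xyz":[0,0,0.05],"twist":0},
    {"xyz":[0,0,0],"twist":0},
    {"xyz":[0,0,0],"twist":0}
  ],
  "fingers": 0.4
}}

```text
t: 20.02
ee_pos: [0.5247, 0.0081, 0.0308]
orientation: [[-0.998, 0.06, -0.0], [0.06, 0.998, 0.0], [0.0, 0.0, -1.0]]
wrist_force: [0.0, -0.1, 0.2]
grip_width: 0.0344
grip_force: 0.0
```

>>> {"api": "step_arm", "payload": {
  "targets": [
    {"xyz":[0,0,-2],"twist":0},
    {"xyz":[0,0,-5],"twist":0},
    {"xyz":[0,0,-6],"twist":0},
    {"xyz":[0,0,-6],"twist":0},
    {"xyz":[0,0,0],"twist":0}
  ]
}}

```text
t: 20.65
ee_pos: [0.526, 0.008, 0.2276]
orientation: [[-0.998, 0.06, 0.009], [0.06, 0.998, -0.0], [-0.009, 0.0, -1.0]]
wrist_force: [0.7, 0.5, -0.6]
grip_width: 0.0343
grip_force: 0.0
```

Run:
```python
from h import *
c=cap('wrist','w10');delta([.439,-.239,.2],-.14)
p=np.array(c['pixels'])[80:280,180:380,::-1]
cv2.imwrite('pics/w10c.png',cv2.resize(p,None,fx=3,fy=3,interpolation=cv2.INTER_CUBIC))
```

```text
tcp [0.5253 0.0081 0.2244] move cm [  7.15 -25.18   2.4 ] F [ 0.  -0.1 -0.7] w 0.034 t 20.7 q6 -1.54
twist 0.0802
```

View pics/w10c.png

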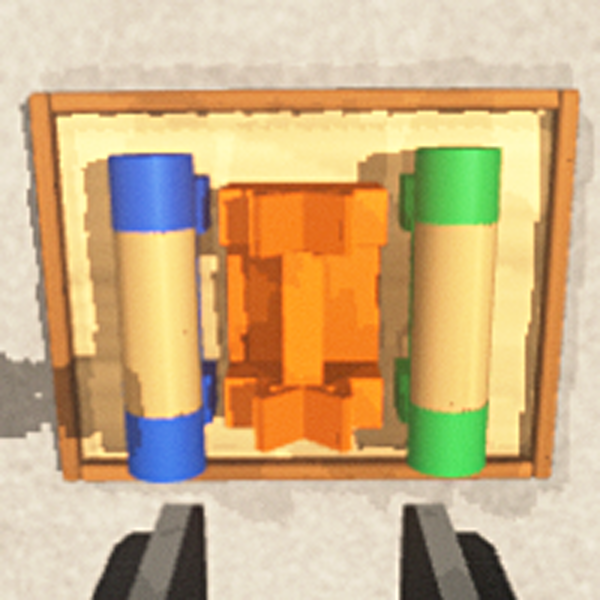

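The chock stands level, its end-block corners at crop (219,188), (386,186), (382,426) and (227,424). It's midway between blue (155) and green (455). Next is the yellow dowel.

>>> {"api": "step_arm", "payload": {
  "targets": [
    {"xyz":[1.4,-5.05,0],"twist":0},
    {"xyz":[1.4,-5.05,0.4],"twist":0},
    {"xyz":[1.4,-5.05,0.7],"twist":0},
    {"xyz":[1.4,-5.05,0.7],"twist":0},
    {"xyz":[1.4,-5.05,0.6],"twist":0.08}
  ],
  "fingers": 1
}}

```text
t: 21.32
ee_pos: [0.4385, -0.241, 0.1961]
orientation: [[-0.99, 0.141, -0.001], [0.141, 0.99, 0.0], [0.001, 0.0, -1.0]]
wrist_force: [1.7, -0.1, 0.1]
grip_width: 0.085
grip_force: 0.0
```

>>> {"api": "step_arm", "payload": {
  "targets": [
    {"xyz":[0,0,0],"twist":0},
    {"xyz":[0,0,0],"twist":0}
  ]
}}

```text
t: 21.58
ee_pos: [0.4395, -0.2395, 0.1965]
orientation: [[-0.99, 0.139, -0.001], [0.139, 0.99, 0.001], [0.001, 0.001, -1.0]]
wrist_force: [0.0, 1.0, 0.4]
grip_width: 0.0859
grip_force: 0.0
```

Run:
```python
from h import *
c=load('w10');P=plane(c,np.array([(219,188),(386,186),(382,426),(227,424)])/3+[180,80],.048);print('chock',P.mean(0).round(4),np.linalg.norm(P-np.roll(P,-1,0),axis=1).round(4));e=P[3]+P[2]-P[0]-P[1];print('yaw',e[1]/e[0])
look('w11',['yellow'],box=(230,80,340,270),amin=250)
delta([.439,-.239,.002],-.14)
```

```text
chock [0.5227 0.0074 0.048 ] [0.059  0.0901 0.0592 0.0886]
yaw -0.051636067867751136
yellow [283.9 150.6] 872 [ 0.3993 -0.2318  0.018 ]
yellow [283.8 230.8] 567 [ 0.4896 -0.2444  0.018 ]
  mid [ 0.4444 -0.2381  0.018 ] len 0.0912 yaw -0.138
tcp [ 0.4398 -0.2391  0.1967] move cm [ 8.000e-02 -1.000e-02  1.947e+01] F [1.  0.4 0.5] w 0.0855 t 21.625 q6 -1.98
twist 0.0012
```

>>> {"api": "step_arm", "payload": {
  "targets": [
    {"xyz":[-0.15,0.05,6],"twist":0},
    {"xyz":[0,0,6],"twist":0},
    {"xyz":[0,0,4],"twist":0},
    {"xyz":[0,0,2.2],"twist":0},
    {"xyz":[0,0,1.2],"twist":0}
  ]
}}

```text
t: 22.25
ee_pos: [0.4414, -0.2383, 0.0018]
orientation: [[-0.991, 0.137, -0.001], [0.137, 0.991, 0.001], [0.001, 0.001, -1.0]]
wrist_force: [0.3, 0.1, 1.2]
grip_width: 0.0856
grip_force: 0.0
```

>>> {"api": "step_arm", "payload": {
  "targets": [
    {"xyz":[0,0,0],"twist":0},
    {"xyz":[0,0,0],"twist":0},
    {"xyz":[0,0,0],"twist":0},
    {"xyz":[0,0,0],"twist":0},
    {"xyz":[0,0,0],"twist":0}
  ],
  "fingers": 0,
  "grip_force": 40
}}

```text
t: 22.88
ee_pos: [0.4417, -0.2397, 0.0039]
orientation: [[-0.99, 0.139, 0.001], [0.139, 0.99, -0.001], [-0.001, -0.0, -1.0]]
wrist_force: [-0.7, 1.4, 6.7]
grip_width: 0.029
grip_force: 39.1
```

>>> {"api": "step_arm", "payload": {
  "targets": [
    {"xyz":[0,0,-3],"twist":0},
    {"xyz":[0,0,-5],"twist":0},
    {"xyz":[0,0,-6],"twist":0},
    {"xyz":[0,0,-3],"twist":0},
    {"xyz":[0,0,0],"twist":0}
  ]
}}

```text
t: 23.5
ee_pos: [0.442, -0.24, 0.1758]
orientation: [[-0.99, 0.139, 0.004], [0.139, 0.99, -0.002], [-0.004, -0.002, -1.0]]
wrist_force: [0.9, -0.1, -1.3]
grip_width: 0.0281
grip_force: 39.9
```

Run:
```python
from h import *
delta([.524,.0075,.16],-.055)
```

```text
tcp [ 0.442  -0.24    0.1758] move cm [-4.66 25.65  1.55] F [ 0.9 -0.1 -1.3] w 0.0281 t 23.5 q6 -1.98
twist -0.0849
```

>>> {"api": "step_arm", "payload": {
  "targets": [
    {"xyz":[-0.9,5.1,0],"twist":0},
    {"xyz":[-0.9,5.1,0],"twist":0},
    {"xyz":[-0.9,5.1,0],"twist":0},
    {"xyz":[-1.0,5.1,0],"twist":0},
    {"xyz":[-1.0,5.2,0],"twist":-0.085}
  ]
}}

```text
t: 24.12
ee_pos: [0.5233, 0.0091, 0.1717]
orientation: [[-0.999, 0.053, -0.001], [0.053, 0.999, -0.0], [0.001, -0.0, -1.0]]
wrist_force: [1.1, -0.6, -0.5]
grip_width: 0.029
grip_force: 40.0
```

>>> {"api": "step_arm", "payload": {
  "targets": [
    {"xyz":[0,0,0],"twist":0},
    {"xyz":[0,0,0],"twist":0}
  ]
}}

```text
t: 24.38
ee_pos: [0.523, 0.0073, 0.1719]
orientation: [[-0.998, 0.055, -0.001], [0.055, 0.998, -0.0], [0.001, -0.0, -1.0]]
wrist_force: [0.6, 0.2, -0.1]
grip_width: 0.0285
grip_force: 40.0
```

Run:
```python
from h import *
c=cap('wrist','w12');z=readout.get_state()['ee_pos'][2]+.026
hsv=cv2.cvtColor(np.array(c['pixels']),cv2.COLOR_RGB2HSV)
for ce,a,m in blobs(c,'yellow',(230,80,340,380),100,smin=190):
    ys,xs=np.nonzero(m);print(ce.round(1),a,xs.min(),xs.max(),ys.min(),ys.max())
    print(plane(c,[(281,ys.min()),(281,ys.max())],z).round(4))
delta([.524,.0075,.07],-.055)
```

```text
[281.3 178.6] 4264 247 315 144 212
[[0.4587 0.0096 0.1981]
 [0.486  0.0081 0.1981]]
[282.2 345.9] 326 254 309 334 352
[[0.5463 0.0048 0.1981]
 [0.557  0.0042 0.1981]]
tcp [0.5231 0.0068 0.1721] move cm [-0.1   0.08 10.21] F [-0.1 -1.  -0.8] w 0.0291 t 24.425 q6 -1.55
twist -0.0008
```

View pics/w12.png

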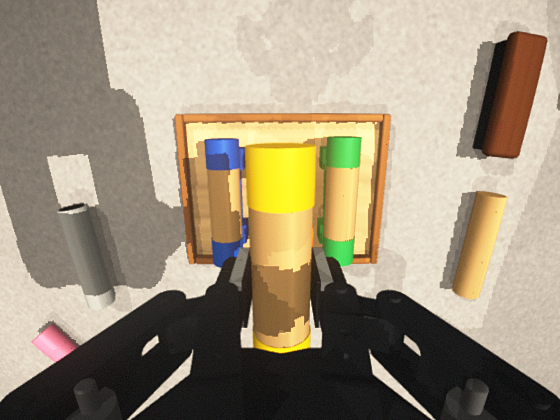

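The yellow dowel is held square at column 281, above the chock and between blue (224) and green (343). I'm lowering it.

>>> {"api": "step_arm", "payload": {
  "targets": [
    {"xyz":[-0.3,0.05,3],"twist":0},
    {"xyz":[0,0,3],"twist":0},
    {"xyz":[0,0,2.5],"twist":0},
    {"xyz":[0,0,1.1],"twist":0},
    {"xyz":[0,0,0.3],"twist":0}
  ]
}}

```text
t: 25.05
ee_pos: [0.5263, 0.0071, 0.0737]
orientation: [[-0.998, 0.056, -0.0], [0.056, 0.998, -0.0], [0.0, -0.0, -1.0]]
wrist_force: [-1.0, 0.3, 0.4]
grip_width: 0.0286
grip_force: 40.0
```

>>> {"api": "step_arm", "payload": {
  "targets": [
    {"xyz":[0,0,0.1],"twist":0},
    {"xyz":[0,0,0.1],"twist":0},
    {"xyz":[0,0,0],"twist":0}
  ]
}}

```text
t: 25.42
ee_pos: [0.5266, 0.0078, 0.0722]
orientation: [[-0.999, 0.055, 0.001], [0.055, 0.999, -0.0], [-0.001, -0.0, -1.0]]
wrist_force: [-1.0, -0.1, -1.1]
grip_width: 0.0286
grip_force: 40.0
```

>>> {"api": "step_arm", "payload": {
  "targets": [
    {"xyz":[0,0,0.15],"twist":0},
    {"xyz":[0,0,0.1],"twist":0},
    {"xyz":[0,0,0],"twist":0}
  ]
}}

```text
t: 25.8
ee_pos: [0.5265, 0.0078, 0.0693]
orientation: [[-0.999, 0.055, -0.0], [0.055, 0.999, 0.0], [0.0, 0.0, -1.0]]
wrist_force: [-0.4, 1.8, -0.4]
grip_width: 0.0282
grip_force: 40.1
```

>>> {"api": "step_arm", "payload": {
  "targets": [
    {"xyz":[0,0,0.1],"twist":0},
    {"xyz":[0,0,0],"twist":0}
  ]
}}

```text
t: 26.05
ee_pos: [0.5266, 0.0078, 0.069]
orientation: [[-0.998, 0.055, 0.0], [0.055, 0.998, 0.0], [-0.0, 0.0, -1.0]]
wrist_force: [-3.9, -0.7, 7.2]
grip_width: 0.0289
grip_force: 40.9
```

Contact at the expected height. Releasing.

>>> {"api": "step_arm", "payload": {
  "targets": [
    {"xyz":[0,0,0],"twist":0},
    {"xyz":[0,0,0],"twist":0},
    {"xyz":[0,0,0],"twist":0},
    {"xyz":[0,0,0],"twist":0}
  ],
  "fingers": 0.7
}}

```text
t: 26.55
ee_pos: [0.5264, 0.0078, 0.0682]
orientation: [[-0.999, 0.055, -0.0], [0.055, 0.999, -0.0], [0.0, -0.0, -1.0]]
wrist_force: [-0.1, 0.2, -0.8]
grip_width: 0.0595
grip_force: 0.0
```

>>> {"api": "step_arm", "payload": {
  "targets": [
    {"xyz":[0,0,-2],"twist":0},
    {"xyz":[0,0,-5],"twist":0},
    {"xyz":[0,0,-5],"twist":0},
    {"xyz":[0,0,-4],"twist":0},
    {"xyz":[0,0,0],"twist":0}
  ]
}}

```text
t: 27.18
ee_pos: [0.5274, 0.0078, 0.2333]
orientation: [[-0.998, 0.055, 0.006], [0.055, 0.999, -0.0], [-0.006, 0.0, -1.0]]
wrist_force: [0.2, -0.5, -0.2]
grip_width: 0.0596
grip_force: 0.0
```

Run:
```python
from h import *
t=cap('top','top2')
for col,z in(('blue',.05),('green',.05),('yellow',.09)):
    b=sorted(blobs(t,col,(210,190,290,260),8),key=lambda q:-q[1])[:2]
    P=[plane(t,q[0],z)[0] for q in b];print(col,[q[1] for q in b],np.round((P[0]+P[1])/2,4),np.arctan((P[1]-P[0])[1]/(P[1]-P[0])[0]))
c=look('w13',['yellow'],z=.084,box=(230,60,340,270))
p=np.array(c['pixels'])[80:280,180:380,::-1];s=cap('scene','sc2')
a=cv2.resize(p,(400,400),interpolation=cv2.INTER_CUBIC)
b=cv2.resize(np.array(s['pixels'])[200:270,255:370,::-1],(400,243),interpolation=cv2.INTER_CUBIC)
cv2.imwrite('pics/final.png',np.hstack([a,cv2.copyMakeBorder(b,0,157,0,0,cv2.BORDER_CONSTANT)]))
delta([0.5,0,.2])
```

```text
blue [np.int32(67), np.int32(27)] [ 0.5232 -0.0553  0.05  ] -0.1233531038086461Traceback (most recent call last):
  File "<stdin>", line 5, in <module>
IndexError: list index out of range
```

The arm hides part of the top view, so I use the wrist and scene cameras.

Run:
```python
from h import *
c=look('w13',['yellow'],z=.084,box=(230,60,340,270))
for col in('blue','green'):
    b=sorted(blobs(c,col,(180,60,380,280),100,smin=110,vmin=35),key=lambda q:-q[1])[:2];P=[plane(c,q[0],.046)[0] for q in b];print(col,[q[1] for q in b],np.round((P[0]+P[1])/2,4))
p=np.array(c['pixels'])[80:280,180:380,::-1];s=cap('scene','sc2')
a=cv2.resize(p,(400,400),interpolation=cv2.INTER_CUBIC)
b=cv2.resize(np.array(s['pixels'])[195:265,255:370,::-1],(400,243),interpolation=cv2.INTER_CUBIC)
cv2.imwrite('pics/final.png',np.hstack([a,cv2.copyMakeBorder(b,0,157,0,0,cv2.BORDER_CONSTANT)]))
```

```text
yellow [282.6 185.7] 2143 [0.5176 0.0087 0.084 ]
yellow [335.7 184.1] 356 [0.5189 0.0614 0.084 ]
yellow [235.7 184.3] 362 [ 0.5137 -0.0376  0.084 ]
  mid [ 0.5157 -0.0145  0.084 ] len 0.0465 yaw 1.486
blue [np.int32(665), np.int32(515)] [ 0.525  -0.0466  0.046 ]
green [np.int32(529), np.int32(462)] [0.5294 0.0636 0.046 ]
```

View pics/final.png

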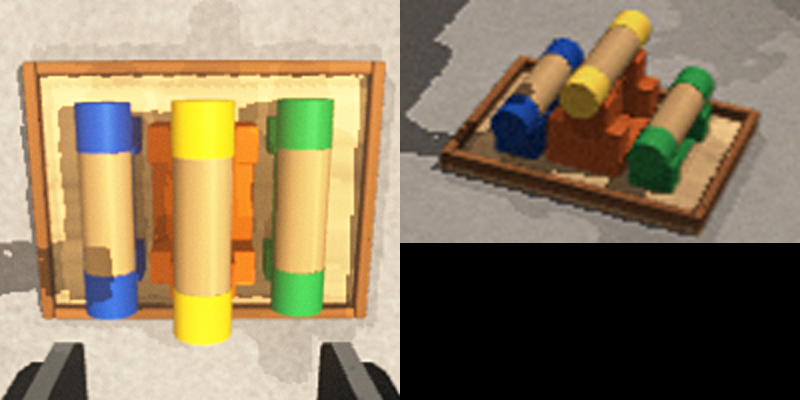

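The final view shows blue, yellow and green seated and parallel, with the bands about level at columns 108, 203 and 300. The chock is upright and the gripper is clear above it.

Run:
```python
from h import *
c=load('w13');print(plane(c,[(281.5,158.5),(281.5,227)],.095).mean(0))
print(ticket.hand_in())
```

```text
[0.52319806 0.00731969 0.095     ]
the job is handed in; nothing more can be done
None
```

I handed in the job: the blue, green and yellow dowels and the chock look seated, centred and released in the last pictures. The hand-in returned no verdict, so I can't confirm it passed.

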